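# Draw the cold plate out of the cloud chamber

### The arm

A 6-joint arm with a two-finger parallel gripper is mounted at the origin on the work surface. World frame = base frame: x ahead of the robot, y to its left, z up, the work surface at z = 0. Lengths are in m, angles in rad, forces in N, time in s.
With the tool pointing down it reaches from about 0.35 to 0.975 m from the base axis. Payload 4.9 kg.
Tool frame: the origin (TCP) lies at the very end of the fingers, on their centre line; the grasp point (between the pads) lies 19 mm behind it; x points along the fingers, y is the direction in which the jaws open and shut, and the axes are right-handed (so a half turn about x gives the same grasp; the last joint's range is limited). The gripper opens to 85 mm and grips with 20 to 120 N. Pads are 22 mm wide; open, the fingers measure 114 mm over their backs; the gripper's body (76 mm by 85 mm) begins 54 mm behind the grasp point. The pads swing forward as they close: fully open they stand 13 mm farther back than shut.
Start: joints at [1.053, 0.053, 1.613, -0, 1.476, -0.119], TCP at [0.243, 0.576, 0.203] pointing down, gripper open.
Joint ranges: [-3.01, 3.01], [-1.01, 2.22], [0.06, 2.58], [-1.02, 4.17], [0.09, 2.62], [-3.14, 3.14]. Speed limits (rad/s): [2.57, 2.57, 3.14, 3.14, 3.14, 3.14].

### API

Orientations are given as a rotation vector (axis times angle).
In Python, from station import ctrl, get_image, calibration, finish_job, search_frame, cut_out, mark_of gives the robot as it stands. The module is installed in compiled form; this text tells all that it offers.
- The arm moves only by the tool arm_command, never from a script. Its argument "plan" is a list that holds one entry, the list of rows, each a list of 7 numbers: the shift along the tool's x, y, z in m, then the turn, a rotation vector about the tool's x, y, z in degrees, then the finger opening in m, from 0 to 0.0854. A call has 1 to 20 rows; each row shifts and turns the pose as measured when the row begins, along the tool's axes as they then stand; what a row does not reach is not made up. A row lasts 1/12 s, in which the tool goes at most 41.7 mm and 7.16 degrees, less where a joint would pass 70% of its speed; a pose out of reach is approached as far as the arm can. A call with a gripper value outside its range is refused whole. The fingers move at their own pace and stop on an object; "squeeze" is the grip in N (left out, the last holds). Time passes only in rows, so rows that do not move let the fingers close. It gives the time, the measured TCP pose, the force and the opening at its end, in the units of the state.
- ctrl.get_obs(): the state, without advancing time (a new reading comes with each control period).
- get_image(name): name is "side" or "top" or "wrist"; returns the picture (400x640x3 uint8, red, green, blue); there is no depth.
- calibration(name): a dict with "fx", "fy", "cx", "cy" (pixels), "k1" (the pictures are not rectified: a ray, as slopes to the right and down, at radius r is drawn at 1 + k1 r^2 times it, then the intrinsics apply), "cam_to_world" (4x4, takes a point from camera to world coordinates); the wrist camera has in their place "hand_eye" (4x4, takes a point from camera to tool coordinates, whose origin is the TCP and whose axes are the tool frame's). Camera axes: x right, y down, z forward; pixel columns grow to the right and rows downward; lengths in m; the calibration is good to about 2 mm. A picture is of the moment at which its call begins: read the wrist's pose just before it. calibration takes no time and is no camera call.
- finish_job(): hands the job in, once; it reports no verdict.
Trained networks look in the newest picture that a camera, given by its name, has taken for a name from the list of things; names that differ only in an ending like _2 or _b are one class to them, and where a whole thing is asked for, a point or a joint stands for the part that bears it (a point fixed in the world has none). Each returns a list of dicts, best first, with "conf" (0 to 1); they miss things now and then, are a little off and sometimes report something else, mostly with a low value. They report only what shows in the picture. A call takes as long as a camera call.
- search_frame(camera, thing): "at" ([x, y, z] in m, in the coordinates of the camera as it stood for that picture, good to about 4 mm: the middle of the surface that is visible of it).
- cut_out(camera, thing): "mask" (400x640 bool, what is visible of it).
- mark_of(camera, thing): "at" ([x, y, z] in m, in the coordinates of the camera as it stood for that picture, good to about 4 mm: a listed point, or the origin of a listed thing).
The state is a dict: "t": time; "q": joint angles; "dq": joint speeds; "effort": joint torques, N m; "tool_pos": TCP position; "tool_rot": TCP orientation; "contact_force": force on the tool from outside, world axes, zero at the start; "wrist_torque": the same for the moment, N m; "opening": finger opening in m.
Only numpy, scipy, OpenCV 4.12 (cv2) and the standard library are available. Lean on these libraries where they do the work, as an engineer would, in place of code of your own. Each camera call takes 0.05 s, during which the arm holds its last target. There are 200 camera calls.

### The job

The demonstration is over: take the hooked puller from its stand and use it to draw the ice-cold plate out through the slot of the cloud chamber, until it lies flat and square in the middle of the cork landing, wholly clear of the hood. Never let the gripper touch the plate, hang the puller back on the fork of its stand, and leave the flask, tumbler and jar where they stand.

Things in the scene. Friction and masses are not known exactly. Their poses are not given: they have to be found in the camera images.
- chamber: Fixed cloud chamber: white base board (360 along x, 220 along y, top at z 20 mm) with a clear hood (x 0 to 160, 160 wide, up to z 155, walls 5) that is closed but for the slot in its front. In front of the hood (x 0 to -190) the board is bare, cork-covered, rimless. Lamp bar on the hood's +y side, 12 thick; bung on its roof, to z 169. Origin: table level under the slot's middle; x points into the hood, z up.
- slot (a point): Middle of the slot's sill, on the board's top (z 20 mm) in the plane of the hood's outer front face. The slot is 130 wide and 36 high (z 20 to 56 mm) and faces the chamber's -x, over the landing. Two runners inside the hood, 10 high and 130 apart, flush with the slot's sides, keep the plate in line with the slot. Axes as the chamber's.
- landing (a point): Middle of the cork landing, level with the board's top, 95 mm in front of the hood (chamber x = -95). Axes as the chamber's.
- plate: Dark metal cold plate, 110 x 110 x 8 mm, 0.2 to 0.35 kg, loose, flat on the board inside the hood, front edge 15 to 35 mm behind the hood's outer front face between two runners. It slides with 1 to 5 N. A pull hole goes right through it near the front edge. Origin: centre of its underside; x points into the hood, z up.
- plate_hole (a point): Centre of the plate's oblong pull hole at the plate's top face: 37 mm from the plate's centre towards its -x. The hole is 18 long (x) and 34 wide (y), and a 9 mm bar is left between it and the front edge.
- puller: Hooked puller, 0.12 kg, hanging upright in the stand's fork. Wooden handle 18 x 18 mm, z 4 to 92; square steel guard 34 x 34, z 0 to 4; steel rod 6 mm thick from z 0 down to a bend at z -85 (heel), then a straight 80 mm foot towards +x, dropping 35 degrees, then the tip. Origin: centre of the guard's underside; z up the handle, x the way the foot points.
- puller_grip (a point): Where to grip: on the handle's axis, 55 mm above the guard's underside. Handle leant back 35 degrees from vertical (its top away from where the foot points): the foot is level and the tip points straight down.
- puller_end (a point): Rod axis at the far end of the foot, where the tip turns off at a right angle: (65.5, 0, -130.9) mm in the puller's frame.
- puller_tip (a point): Rod axis at the end of the tip, 8.5 mm from the foot's axis: (60.7, 0, -137.9) mm in the puller's frame. The steel goes 3 mm farther, rounded.
- stand: Fixed support stand, foot plate 110 x 90 x 14 mm. A fork of two level prongs, 8 x 8 mm, along x, 16 mm apart, open at x = -31 mm, ends at a clamp block (x 61 to 89) on an upright 175 tall. The puller's guard rests on the prongs, its rod in the gap, its foot pointing roughly to the stand's -y. Origin: table level under the hanging point; z up.
- fork (a point): Hanging point: midway between the prongs, level with their tops, 165 mm above the table. Axes as the stand's.
- flask: Bystander: conical glass flask, 84 mm across, 138 tall. Origin: centre of its underside. It and the stand may have changed places.
- tumbler: Bystander: yellow plastic tumbler, 72 mm across, 95 tall. Origin: centre of its underside.
- jar: Bystander: brown jar with a white cap, 60 mm across, 85 tall. Origin: centre of its underside.

How it is judged:
On the way, in this order (a step that is already met when the one before it is completed fails the run):
1. the puller is taken off its stand (distance between puller and fork above 0.06 m), for 0.2 s.
2. the puller's hook is drawing the plate outwards (contact force between puller and plate above 0.2 N and x of plate in the frame of chamber below 0.05 m), for 0.05 s.
3. the plate lies flat on the landing, clear of the hood (x of plate in the frame of chamber between -0.125 and -0.065 m and y of plate in the frame of chamber between -0.04 and 0.04 m and angle between the x axis of plate and the x axis of chamber, either way round below 0.25 rad and angle between plate's own z axis and vertical below 0.03 rad and height (world z) of plate below 0.023 m), for 0.2 s.
At the end, for the whole second after the job is handed in: Plate flat and at rest on the landing, clear of the hood: centre within 30 mm (lengthwise) and 40 mm (across) of the middle, square within 0.25 rad. Puller released, hanging by its guard between the prongs, at rest, upright within 0.1 rad. Flask, tumbler, jar within 30 mm of their places (all of step 3 and x of puller in the frame of stand between -0.028 and 0.045 m and y of puller in the frame of stand between -0.012 and 0.012 m and height (world z) of puller between 0.16 and 0.169 m and angle between puller's own z axis and vertical below 0.1 rad and linear speed of plate below 0.01 m/s and linear speed of puller below 0.02 m/s and angular speed of puller below 0.2 rad/s and not (distance of flask from where it was at the start of the episode above 0.03 m or angle between flask's own z axis and vertical above 0.3 rad) and not (distance of tumbler from where it was at the start of the episode above 0.03 m or angle between tumbler's own z axis and vertical above 0.3 rad) and not (distance of jar from where it was at the start of the episode above 0.03 m or angle between jar's own z axis and vertical above 0.3 rad)); the robot touches nothing.
It fails at once if the gripper or arm touches the cold plate (contact force between any of the fingers, the arm and plate above 0.3 N).
It fails at once if flask, tumbler or jar pushed more than 30 mm or tipped ((distance of flask from where it was at the start of the episode above 0.03 m or angle between flask's own z axis and vertical above 0.3 rad) or (distance of tumbler from where it was at the start of the episode above 0.03 m or angle between tumbler's own z axis and vertical above 0.3 rad) or (distance of jar from where it was at the start of the episode above 0.03 m or angle between jar's own z axis and vertical above 0.3 rad)).
It also fails if it takes over 64 s, if anything falls off the work surface, if the arm or the gripper's body presses on something with over 40 N, if the wrist force passes 120 N, or if a joint passes its speed limit or range.

## Working session

There is one attempt and no reset: what is moved stays moved. The work goes in short steps, Python scripts to look and compute and a tool call to move; the robot and the scene stay as the last step left them, time stands still between calls to the robot, and variables do not carry over. Pictures are saved under pics/ and viewed, about 8 in all and at most 12, crops included, and the job is handed in when it is done.

Besides the shell and the picture viewer there is one more tool, called after "Request:" as name(argument=value, ...) on one line, values as JSON. arm_command: Moves the arm, as the interface text tells. Its arguments: {"type":"object","properties":{"plan":{"type":"array","items":{"type":"array","items":{"type":"array","items":{"type":"number"}}}},"squeeze":{"type":"number"}},"required":["plan"]}

```bash
mkdir -p pics
cat > h.py <<'E'
import numpy as np, cv2
from scipy.spatial.transform import Rotation as R
from station import ctrl, get_image, calibration, finish_job, search_frame, cut_out, mark_of
def c2w(n):
    c=calibration(n)
    if 'cam_to_world' in c: return np.array(c['cam_to_world'])
    o=ctrl.get_obs(); T=np.eye(4); T[:3,:3]=R.from_rotvec(o['tool_rot']).as_matrix(); T[:3,3]=o['tool_pos']
    return T@np.array(c['hand_eye'])
def save(n,f): 
    im=get_image(n); cv2.imwrite('pics/'+f,im[:,:,::-1]); return im
def pts(n,things,T=None):
    T=c2w(n) if T is None else T
    for t in things:
        for d in mark_of(n,t)[:2]:
            print(n,t,round(d['conf'],2),np.round((T@np.r_[d['at'],1])[:3],4))
E
python3 - <<'E'
from h import *
for n in ('top','side'):
    save(n,n+'0.png'); pts(n,['slot','landing','chamber','plate','plate_hole','puller','puller_grip','puller_end','puller_tip','stand','fork','flask','tumbler','jar'])
    c=calibration(n); print({k:c[k] for k in('fx','fy','cx','cy','k1')}, np.round(c2w(n),3).tolist())
a=cv2.imread('pics/top0.png');b=cv2.imread('pics/side0.png')
cv2.imwrite('pics/both.png',np.vstack([cv2.resize(a,(480,300)),cv2.resize(b,(480,300))]))
o=ctrl.get_obs();print(o['t'],o['tool_pos'],R.from_rotvec(o['tool_rot']).as_matrix().round(3))
print(calibration('wrist'))
E
```

```text
top slot 0.9 [ 0.5129 -0.0758  0.0228]
top slot 0.41 [ 0.4786 -0.4808  0.0342]
top landing 0.58 [0.526  0.0231 0.0251]
top landing 0.22 [ 0.478  -0.4723  0.0301]
top chamber 0.9 [ 5.111e-01 -7.390e-02  2.000e-04]
top chamber 0.63 [ 0.7922 -0.0713 -0.0008]
top plate 0.41 [ 0.7973 -0.0735 -0.002 ]
top plate 0.3 [0.5278 0.0224 0.0252]
top puller 0.77 [ 0.5013 -0.4186  0.1655]
top puller 0.59 [ 0.4786 -0.4726  0.0282]
top puller_grip 0.86 [ 0.4989 -0.4182  0.2186]
top puller_end 0.61 [ 0.4778 -0.4819  0.0342]
top puller_tip 0.68 [ 0.4783 -0.4707  0.0273]
top stand 0.73 [ 0.5079 -0.4215 -0.0014]
top stand 0.18 [ 0.4966 -0.4179  0.2198]
top fork 0.58 [ 0.4999 -0.4199  0.1662]
top flask 0.58 [0.5156 0.3989 0.0013]
top tumbler 0.58 [ 0.7846  0.0735 -0.0033]
top jar 0.82 [ 7.929e-01 -7.140e-02 -3.000e-04]
{'fx': 385.76396624986154, 'fy': 385.76396624986154, 'cx': 321.015025512086, 'cy': 204.44176655688267, 'k1': -0.06197137270930006} [[0.043, -0.976, 0.214, 0.425], [-0.999, -0.044, 0.003, -0.039], [0.006, -0.214, -0.977, 1.167], [0.0, 0.0, 0.0, 1.0]]
side slot 0.57 [ 0.5107 -0.0745  0.0183]
s
[... 750 characters left out ...]
.107, 0.154, 0.408], [-0.188, 0.525, -0.83, 1.098], [0.008, -0.845, -0.535, 0.897], [0.0, 0.0, 0.0, 1.0]]
1.5 [0.24266668 0.5759556  0.20290481] [[-0.     0.388  0.922]
 [ 0.     0.922 -0.388]
 [-1.     0.    -0.   ]]
{'fx': 315.5358239880126, 'fy': 315.5358239880126, 'cx': 320.9756638688558, 'cy': 206.7997331919429, 'k1': -0.04531608123455391, 'hand_eye': array([[-5.16567471e-04, -3.29433309e-01,  9.44178706e-01,
        -1.70491109e-01],
       [ 9.99999664e-01,  4.30177946e-04,  6.97200899e-04,
        -8.31719465e-04],
       [-6.35846056e-04,  9.44178749e-01,  3.29432976e-01,
        -8.56275308e-02],
       [ 0.00000000e+00,  0.00000000e+00,  0.00000000e+00,
         1.00000000e+00]])}
```

View pics/both.png

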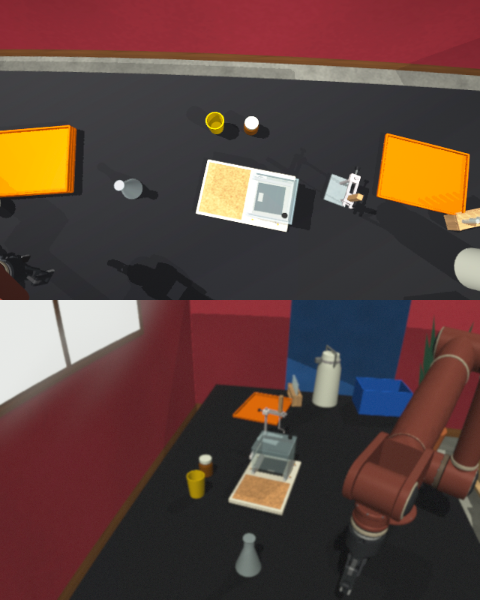

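```bash
cat >> h.py <<'E'
from scipy.linalg import logm,expm
def pose(p,Rm):
    T=np.eye(4);T[:3,:3]=Rm;T[:3,3]=p;return T
def cur():
    o=ctrl.get_obs();return pose(o['tool_pos'],R.from_rotvec(o['tool_rot']).as_matrix())
def rows(A,B,v=0.035,w=6.,n=None):
    D=np.linalg.inv(A)@B; r=R.from_matrix(D[:3,:3]).magnitude()*180/np.pi
    n=n or int(max(np.ceil(np.linalg.norm(D[:3,3])/v),np.ceil(r/w),1))
    S=expm(logm(D).real/n)
    print(n,'x',np.round(np.r_[S[:3,3],R.from_matrix(S[:3,:3]).as_rotvec()*180/np.pi],4).tolist())
def toolR(az,tilt=0.):
    # fingers down, tool y at azimuth az (deg); tilt: finger ends swing toward -y (foot side)
    a=np.radians(az);y=np.array([np.cos(a),np.sin(a),0]);x=np.array([0,0,-1.]);M=np.c_[x,y,np.cross(x,y)]
    t=np.radians(tilt); return R.from_rotvec(M[:,2]*0).as_matrix()@M@R.from_rotvec([0,0,-t]).as_matrix()
E
python3 - <<'E'
from h import *
print(toolR(67.2,35).round(3))
A=cur();B=pose([.45,.2,.42],toolR(69));C=pose([.48,-.36,.40],toolR(69))
rows(A,B);rows(B,C)
a=cv2.imread('pics/top0.png')
cv2.imwrite('pics/z0.png',np.hstack([cv2.resize(a[200:300,250:400],(600,400),interpolation=2)[:, :400],cv2.resize(a[210:290,420:500],(400,400),interpolation=2)]))
E
```

```text
[[-0.222  0.317  0.922]
 [-0.529  0.755 -0.388]
 [-0.819 -0.574  0.   ]]
14 x [-0.0155, -0.0194, 0.0238, -0.1319, -0.0, -0.0]
17 x [0.0012, -0.0301, 0.0135, -0.0, 0.0, 0.0]
```

View pics/z0.png

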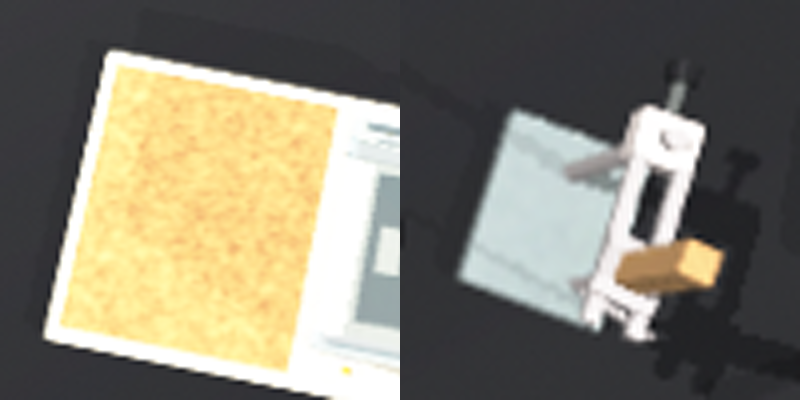

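Request:
arm_command(plan=[[[-0.0155,-0.0194,0.0238,-0.13,0,0,0.0854],[-0.0155,-0.0194,0.0238,-0.13,0,0,0.0854],[-0.0155,-0.0194,0.0238,-0.13,0,0,0.0854],[-0.0155,-0.0194,0.0238,-0.13,0,0,0.0854],[-0.0155,-0.0194,0.0238,-0.13,0,0,0.0854],[-0.0155,-0.0194,0.0238,-0.13,0,0,0.0854],[-0.0155,-0.0194,0.0238,-0.13,0,0,0.0854],[-0.0155,-0.0194,0.0238,-0.13,0,0,0.0854],[-0.0155,-0.0194,0.0238,-0.13,0,0,0.0854],[-0.0155,-0.0194,0.0238,-0.13,0,0,0.0854],[-0.0155,-0.0194,0.0238,-0.13,0,0,0.0854],[-0.0155,-0.0194,0.0238,-0.13,0,0,0.0854],[-0.0155,-0.0194,0.0238,-0.13,0,0,0.0854],[-0.0155,-0.0194,0.0238,-0.13,0,0,0.0854]]])

```text
t: 2.67
tool_pos: [0.4546, 0.1863, 0.4256]
tool_rot: [0.272, 1.554, -0.282]
contact_force: [1.4, 0.3, 0.3]
opening: 0.0853
```

Request:
arm_command(plan=[[[0,-0.0301,0.0135,0,0,0,0.0854],[0,-0.0301,0.0135,0,0,0,0.0854],[0,-0.0301,0.0135,0,0,0,0.0854],[0,-0.0301,0.0135,0,0,0,0.0854],[0,-0.0301,0.0135,0,0,0,0.0854],[0,-0.0301,0.0135,0,0,0,0.0854],[0,-0.0301,0.0135,0,0,0,0.0854],[0,-0.0301,0.0135,0,0,0,0.0854],[0,-0.0301,0.0135,0,0,0,0.0854],[0,-0.0301,0.0135,0,0,0,0.0854],[0,-0.0301,0.0135,0,0,0,0.0854],[0,-0.0301,0.0135,0,0,0,0.0854],[0,-0.0301,0.0135,0,0,0,0.0854],[0,-0.0301,0.0135,0,0,0,0.0854],[0,-0.0301,0.0135,0,0,0,0.0854],[0,-0.0301,0.0135,0,0,0,0.0854],[0,-0.0301,0.0135,0,0,0,0.0854],[0,0,0,0,0,0,0.0854]]])

```text
t: 4.17
tool_pos: [0.4914, -0.4064, 0.4355]
tool_rot: [0.278, 1.539, -0.285]
contact_force: [0.5, -0.2, -0.6]
opening: 0.0852
```

Run:
```python
from h import *
o=ctrl.get_obs();print(o['t'],o['tool_pos'],o['q'],o['contact_force'])
T=c2w('wrist');save('wrist','w1.png')
pts('wrist',['puller','puller_grip','puller_end','puller_tip','puller_end','stand','fork'],T)
```

```text
4.1667 [ 0.49143708 -0.40639128  0.43546781] [-0.8096602   0.03927968  1.24712641  0.00445     1.84148622 -2.01949442] [ 0.4575328  -0.22991859 -0.59787753]
wrist puller 0.96 [ 0.4957 -0.4215  0.1632]
wrist puller_grip 0.63 [ 0.4983 -0.4202  0.2208]
wrist puller_tip 0.8 [ 0.4792 -0.4752  0.029 ]
wrist stand 0.56 [ 0.4969 -0.416   0.0014]
wrist stand 0.41 [ 0.5    -0.4195  0.1687]
wrist fork 0.8 [ 0.5044 -0.4136  0.1692]
```

View pics/w1.png

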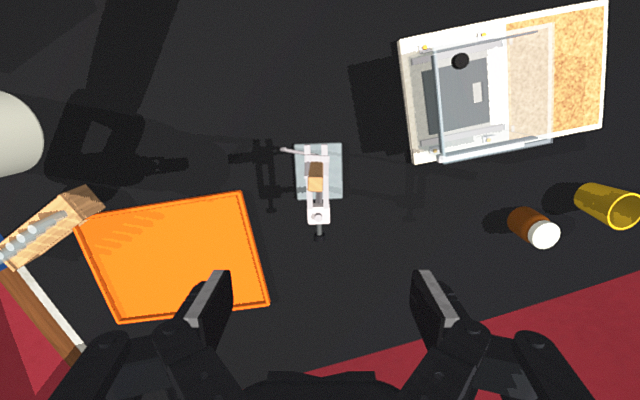

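Run:
```python
from h import *
A=cur();B=pose([.5,-.419,.24],toolR(69.6));C=pose([.5,-.419,.201],toolR(69.6))
rows(A,B,n=10);rows(B,C,n=4)
```

```text
10 x [0.0199, -0.0015, 0.0011, 0.0159, 0.1052, 0.0129]
4 x [0.0097, 0.0, -0.0, 0.0, 0.0, 0.0]
```

Request:
arm_command(plan=[[[0.02,-0.0015,0.001,0.016,0.1,0.013,0.0854],[0.02,-0.0015,0.001,0.016,0.1,0.013,0.0854],[0.02,-0.0015,0.001,0.016,0.1,0.013,0.0854],[0.02,-0.0015,0.001,0.016,0.1,0.013,0.0854],[0.02,-0.0015,0.001,0.016,0.1,0.013,0.0854],[0.02,-0.0015,0.001,0.016,0.1,0.013,0.0854],[0.02,-0.0015,0.001,0.016,0.1,0.013,0.0854],[0.02,-0.0015,0.001,0.016,0.1,0.013,0.0854],[0.02,-0.0015,0.001,0.016,0.1,0.013,0.0854],[0.01,-0.001,0.001,0,0,0,0.0854],[0,0,0,0,0,0,0.0854]]])

```text
t: 5.48
tool_pos: [0.5037, -0.4108, 0.2512]
tool_rot: [0.261, 1.538, -0.276]
contact_force: [0.9, 0.4, -0.1]
opening: 0.0854
```

Run:
```python
from h import *
A=cur();print(A.round(3));B=pose([.5,-.419,.201],toolR(69.6))
T=c2w('wrist');save('wrist','w2.png')
pts('wrist',['puller','puller_grip','puller_tip','fork'],T)
rows(A,B,n=4)
```

```text
[[ 0.014  0.336  0.942  0.504]
 [-0.012  0.942 -0.336 -0.411]
 [-1.    -0.007  0.017  0.251]
 [ 0.     0.     0.     1.   ]]
wrist puller 0.62 [ 0.5006 -0.4193  0.1642]
wrist puller_grip 0.55 [ 0.501  -0.4197  0.2205]
wrist puller_tip 0.61 [ 0.4734 -0.4743  0.0297]
4 x [0.0126, -0.0022, -0.0003, 0.1881, 0.2459, 0.0973]
```

View pics/w2.png

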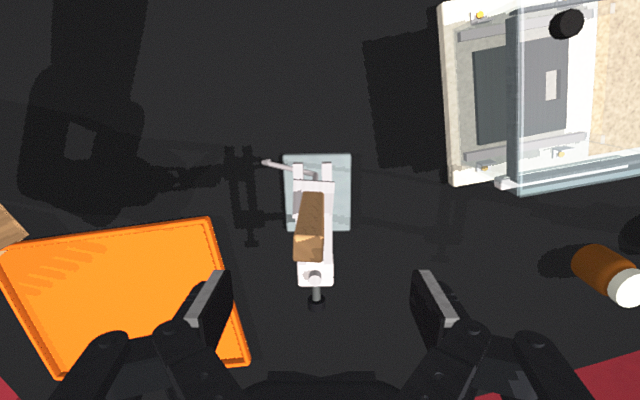

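Run:
```python
from h import *
im=cv2.imread('pics/w2.png');c=calibration('wrist');T=c2w('wrist')
cr=im[180:270,285:335].astype(int);hsv=cv2.cvtColor(im,cv2.COLOR_BGR2HSV)
m=((hsv[...,0]<25)&(hsv[...,1]>70)&(hsv[...,2]>150)).astype(np.uint8);m[:225]=0;m[270:]=0;m[:,:285]=0;m[:,335:]=0
print(m.sum())
ys,xs=np.nonzero(m)
u=(np.c_[xs,ys]-[c['cx'],c['cy']])/[c['fx'],c['fy']]
u=u/(1+c['k1']*(u**2).sum(1,keepdims=True))
d=np.c_[u,np.ones(len(u))]@T[:3,:3].T; s=(0.257-T[2,3])/d[:,2]; P=T[:3,3]+d*s[:,None]
r=cv2.minAreaRect((P[:,:2]*1000).astype(np.float32));print(r)
```

```text
672
((498.7884216308594, -419.286376953125), (17.152433395385742, 24.918716430664062), 65.99002838134766)
```

Run:
```python
from h import *
rows(cur(),pose([.4995,-.419,.201],toolR(66)),n=5)
```

```text
5 x [0.011, -0.0015, -0.0007, 0.8637, 0.2767, 0.1066]
```

Request:
arm_command(plan=[[[0.01,-0.0015,-0.0007,0.86,0.28,0.1,0.0854],[0.01,-0.0015,-0.0007,0.86,0.28,0.1,0.0854],[0.01,-0.0015,-0.0007,0.86,0.28,0.1,0.0854],[0.01,-0.0015,-0.0007,0.86,0.28,0.1,0.0854],[0.009,-0.0015,-0.0007,0.86,0.28,0.1,0.0854],[0,0,0,0,0,0,0.0854]]])

```text
t: 6.23
tool_pos: [0.5001, -0.421, 0.2066]
tool_rot: [0.332, 1.542, -0.337]
contact_force: [-0.4, 0.0, -1.3]
opening: 0.0852
```

Run:
```python
from h import *
print(cur().round(4));rows(cur(),pose([.4995,-.419,.201],toolR(66)),n=2)
```

```text
[[ 0.0022  0.4141  0.9102  0.5001]
 [-0.0036  0.9102 -0.4141 -0.421 ]
 [-1.     -0.0023  0.0034  0.2066]
 [ 0.      0.      0.      1.    ]]
2 x [0.0028, 0.0008, -0.0007, -0.2314, 0.0985, 0.0676]
```

Request:
arm_command(plan=[[[0.0028,0.001,-0.0007,0,0.1,0,0.085],[0.002,0.001,0,0,0,0,0.05],[0,0,0,0,0,0,0.03],[0,0,0,0,0,0,0.01],[0,0,0,0,0,0,0.0],[0,0,0,0,0,0,0],[0,0,0,0,0,0,0],[0,0,0,0,0,0,0],[0,0,0,0,0,0,0],[0,0,0,0,0,0,0]]], squeeze=100)

```text
t: 7.07
tool_pos: [0.5005, -0.4185, 0.2009]
tool_rot: [0.333, 1.544, -0.336]
contact_force: [-0.5, -0.9, -0.7]
opening: 0.0163
```

Run:
```python
from h import *
A=cur();print(A.round(4).tolist())
T=c2w('wrist');save('wrist','w3.png')
pts('wrist',['puller','puller_grip','puller_tip','puller_end','fork'],T)
Ti=np.linalg.inv(A)
for n in ('top','side'):
    get_image(n);pts(n,['puller','puller_tip','puller_end'])
```

```text
[[0.0003, 0.4141, 0.9102, 0.5005], [-0.0019, 0.9102, -0.4141, -0.4185], [-1.0, -0.0016, 0.0011, 0.2009], [0.0, 0.0, 0.0, 1.0]]
wrist puller 0.71 [ 0.4994 -0.4196  0.1675]
wrist puller 0.38 [ 0.5089 -0.0737  0.0031]
wrist puller_grip 0.86 [ 0.5031 -0.42    0.2211]
wrist puller_tip 0.83 [ 0.4779 -0.4716  0.0295]
wrist puller_end 0.94 [ 0.4727 -0.4775  0.0312]
top puller 0.72 [ 0.5017 -0.4209  0.164 ]
top puller_tip 0.43 [ 0.4796 -0.473   0.0295]
top puller_end 0.71 [ 0.4813 -0.4828  0.0376]
top puller_end 0.48 [ 0.4978 -0.422   0.2194]
side puller 0.62 [ 0.4953 -0.4195  0.1702]
side puller_tip 0.64 [ 0.4761 -0.474   0.0261]
side puller_end 0.74 [ 0.508  -0.0729  0.0193]
side puller_end 0.57 [ 0.4771 -0.4804  0.0362]
```

View pics/w3.png

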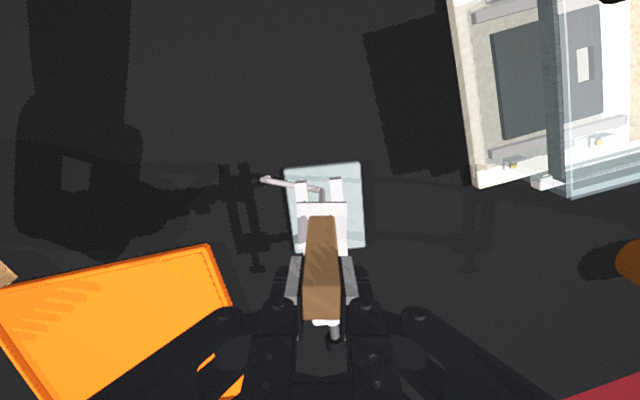

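Run:
```python
from h import *
im=cv2.imread('pics/top0.png');c=calibration('top');T=c2w('top')
def ray(p,z):
    u=(np.asarray(p,float)-[c['cx'],c['cy']])/[c['fx'],c['fy']]; u=u/(1+c['k1']*(u**2).sum(1,keepdims=True))
    d=np.c_[u,np.ones(len(u))]@T[:3,:3].T; return T[:3,3]+d*((z-T[2,3])/d[:,2])[:,None]
hsv=cv2.cvtColor(im,cv2.COLOR_BGR2HSV)
m=((hsv[...,0]<25)&(hsv[...,1]>60)&(hsv[...,2]>150)).astype(np.uint8);z=np.zeros_like(m);z[205:310,255:350]=m[205:310,255:350]
ys,xs=np.nonzero(z);r=cv2.minAreaRect((ray(np.c_[xs,ys],.02)[:,:2]*1000).astype(np.float32));print(r,cv2.boxPoints(r))
A=cur();d=np.array([-.94,.342,0])
P1=A.copy();P1[2,3]+=.008;P2=P1.copy();P2[:3,3]+=.085*d;P3=P2.copy();P3[2,3]+=.1
rows(A,P1,n=3);rows(P1,P2,n=6);rows(P2,P3,n=4)
```

```text
((525.647705078125, 20.84650421142578), (169.16502380371094, 196.9896240234375), 81.09392547607422) [[415.24573  -47.467754]
 [609.86035  -77.96473 ]
 [636.0497    89.16077 ]
 [441.43506  119.65774 ]]
3 x [-0.0027, -0.0, 0.0, 0.0, -0.0, 0.0]
6 x [-0.0, -0.0011, -0.0141, 0.0, -0.0, 0.0]
4 x [-0.025, -0.0, 0.0, 0.0, -0.0, 0.0]
```

Request:
arm_command(plan=[[[-0.0027,0,0,0,0,0,0],[-0.0027,0,0,0,0,0,0],[-0.0027,0,0,0,0,0,0],[0,0,0,0,0,0,0]]])

```text
t: 8.1
tool_pos: [0.5005, -0.4185, 0.2099]
tool_rot: [0.333, 1.544, -0.336]
contact_force: [0.5, -0.5, -1.6]
opening: 0.0165
```

Request:
arm_command(plan=[[[0,-0.001,-0.014,0,0,0,0],[0,-0.001,-0.014,0,0,0,0],[0,-0.001,-0.014,0,0,0,0],[0,-0.001,-0.014,0,0,0,0],[0,-0.001,-0.014,0,0,0,0],[0,-0.001,-0.014,0,0,0,0],[0,0,0,0,0,0,0]]])

```text
t: 8.68
tool_pos: [0.4196, -0.3886, 0.2114]
tool_rot: [0.331, 1.541, -0.337]
contact_force: [0.2, -0.7, -0.9]
opening: 0.0164
```

```bash
cat >> h.py <<'E'
az=-98.4
X=np.array([np.cos(np.radians(az)),np.sin(np.radians(az)),0]); Y=np.array([-X[1],X[0],0])
O=np.array([.5118,-.0732,0])
GRIP=0.036  # TCP to puller origin along fingers
PT=np.eye(4); PT[:3,:3]=np.array([[0,0,-1],[-1,0,0],[0,1,0.]]); PT[0,3]=GRIP  # puller in tool
def ch(x,y,z): return O+X*x+Y*y+[0,0,z]
def tcp_for_tip(tip, tilt=35., yaw=0.):
    """TCP pose putting puller_tip point at world tip, foot along chamber x, leant back by tilt"""
    Rt=toolR(az+yaw+180,tilt)
    off=(PT@[.0607,0,-.1379,1])[:3]
    return pose(tip-Rt@off,Rt)
E
python3 - <<'E'
from h import *
A=cur();print(A.round(4).tolist(), ctrl.get_obs()['opening'],ctrl.get_obs()['contact_force'])
E=tcp_for_tip(ch(-.04,0,.16)); print(E.round(3)); print((E@PT).round(3))
P3=A.copy();P3[2,3]=.33
P4=P3.copy();P4[:3,3]=[.5,-.12,.42]; 
P5=pose([.51,.1,.40],E[:3,:3])
rows(A,P3);rows(P3,P4);rows(P4,P5);rows(P5,E)
E
```

```text
[[0.0025, 0.4131, 0.9107, 0.4196], [-0.0043, 0.9107, -0.4131, -0.3886], [-1.0, -0.0029, 0.0041, 0.2114], [0.0, 0.0, 0.0, 1.0]] 0.016386558870701572 [ 0.21155662 -0.65298885 -0.87401366]
[[-0.084  0.12   0.989  0.539]
 [-0.567  0.81  -0.146  0.114]
 [-0.819 -0.574  0.     0.268]
 [ 0.     0.     0.     1.   ]]
[[-0.12   0.989  0.084  0.536]
 [-0.81  -0.146  0.567  0.094]
 [ 0.574  0.     0.819  0.238]
 [ 0.     0.     0.     1.   ]]
4 x [-0.0296, -0.0001, 0.0001, 0.0, -0.0, 0.0]
9 x [-0.0101, 0.0308, -0.0041, 0.0, -0.0, 0.0]
7 x [-0.0054, 0.0306, -0.0082, -2.223, -0.6692, -4.9391]
4 x [0.0245, 0.0227, 0.0068, -0.0, 0.0, -0.0]
```

Request:
arm_command(plan=[[[-0.03,0,0,0,0,0,0],[-0.03,0,0,0,0,0,0],[-0.03,0,0,0,0,0,0],[-0.03,0,0,0,0,0,0],[-0.01,0.031,-0.004,0,0,0,0],[-0.01,0.031,-0.004,0,0,0,0],[-0.01,0.031,-0.004,0,0,0,0],[-0.01,0.031,-0.004,0,0,0,0],[-0.01,0.031,-0.004,0,0,0,0],[-0.01,0.031,-0.004,0,0,0,0],[-0.01,0.031,-0.004,0,0,0,0],[-0.01,0.031,-0.004,0,0,0,0],[-0.01,0.031,-0.004,0,0,0,0]]])

```text
t: 9.77
tool_pos: [0.5084, -0.1133, 0.4309]
tool_rot: [0.342, 1.533, -0.345]
contact_force: [0.4, -0.2, -0.9]
opening: 0.0163
```

Request:
arm_command(plan=[[[-0.005,0.03,-0.008,-2.2,-0.7,-4.9,0],[-0.005,0.03,-0.008,-2.2,-0.7,-4.9,0],[-0.005,0.03,-0.008,-2.2,-0.7,-4.9,0],[-0.005,0.03,-0.008,-2.2,-0.7,-4.9,0],[-0.005,0.03,-0.008,-2.2,-0.7,-4.9,0],[-0.005,0.03,-0.008,-2.2,-0.7,-4.9,0],[-0.005,0.03,-0.008,-2.2,-0.7,-4.9,0],[0,0,0,0,0,0,0]]])

```text
t: 10.43
tool_pos: [0.5276, 0.1188, 0.415]
tool_rot: [-0.379, 1.524, -0.606]
contact_force: [0.3, 0.1, -3.0]
opening: 0.0163
```

Run:
```python
from h import *
A=cur();print(A.round(3).tolist(), ctrl.get_obs()['opening'],ctrl.get_obs()['q'])
rows(A,tcp_for_tip(ch(-.045,0,.15)))
```

```text
[[-0.056, 0.131, 0.99, 0.528], [-0.585, 0.799, -0.139, 0.119], [-0.809, -0.586, 0.032, 0.415], [0.0, 0.0, 0.0, 1.0]] 0.01631353837065761 [ 3.82024227e-01 -9.94922462e-04  1.41650942e+00 -6.02793753e-01
  1.97340690e+00 -1.21145929e+00]
5 x [0.0254, 0.0187, 0.0019, -0.1407, 0.3453, 0.1839]
```

Request:
arm_command(plan=[[[0.025,0.019,0.002,-0.14,0.35,0.18,0],[0.025,0.019,0.002,-0.14,0.35,0.18,0],[0.025,0.019,0.002,-0.14,0.35,0.18,0],[0.025,0.019,0.002,-0.14,0.35,0.18,0],[0.02,0.015,0.002,-0.14,0.35,0.18,0],[0,0,0,0,0,0,0]]])

```text
t: 10.93
tool_pos: [0.5448, 0.1324, 0.2584]
tool_rot: [-0.369, 1.554, -0.573]
contact_force: [-1.3, -1.4, -1.8]
opening: 0.0163
```

```bash
cat >> h.py <<'E'
def tipch(A=None):
    A=cur() if A is None else A
    p=(A@PT@[.0607,0,-.1379,1])[:3]-O; px=(A@PT)[:3,0]; pz=(A@PT)[:3,2]
    return np.round([p@X*1e3,p@Y*1e3,p[2]*1e3, np.degrees(np.arctan2(px@Y,px@X)),np.degrees(np.arccos(pz[2]))],1)
E
python3 - <<'E'
from h import *
A=cur();print(A.round(3).tolist(),tipch())
T=c2w('wrist');im=save('wrist','w4.png')
pts('wrist',['puller','puller_tip','puller_end','plate','plate_hole','slot','landing'],T)
t=get_image('top');pts('top',['puller','puller_tip','puller_end','slot','plate','plate_hole'])
s=get_image('side');pts('side',['puller','puller_tip','puller_end','slot','plate','plate_hole'])
cv2.imwrite('pics/c4.png',np.vstack([cv2.resize(im,(480,300))[:,:,::-1],cv2.resize(s[170:295,260:460],(480,300))[:,:,::-1]]))
print(tipch())
E
```

```text
[[-0.073, 0.111, 0.991, 0.545], [-0.559, 0.818, -0.133, 0.132], [-0.826, -0.564, 0.003, 0.258], [0.0, 0.0, 0.0, 1.0]] [-60.    4.9 149.    0.7  34.3]
wrist puller 0.78 [0.5407 0.1116 0.2299]
wrist puller_tip 0.78 [ 0.5262 -0.0131  0.1511]
wrist puller_end 0.7 [ 0.5243 -0.0127  0.1571]
wrist puller_end 0.57 [0.5232 0.0219 0.016 ]
wrist plate_hole 0.44 [ 0.5053 -0.1223  0.0246]
wrist slot 0.93 [ 0.5105 -0.0777  0.0196]
wrist landing 0.96 [0.5205 0.0209 0.0159]
top puller 0.88 [0.5433 0.1133 0.2417]
top puller_tip 0.7 [0.5452 0.1435 0.2809]
top puller_tip 0.65 [ 0.5311 -0.0123  0.158 ]
top puller_end 0.59 [ 0.5334 -0.0158  0.1674]
top puller_end 0.27 [ 0.5108 -0.0761  0.0206]
top slot 0.85 [ 0.5128 -0.074   0.0198]
top plate 0.18 [0.5453 0.114  0.24  ]
side puller 0.69 [0.5384 0.1128 0.2423]
side puller_tip 0.78 [ 0.5269 -0.0157  0.1565]
side puller_end 0.66 [ 0.5057 -0.1231  0.0239]
side puller_end 0.59 [ 0.5295 -0.017   0.1643]
side slot 0.9 [ 0.5092 -0.0747  0.0172]
side plate 0.5 [ 0.5031 -0.1561  0.0255]
side plate_hole 0.66 [ 0.507  -0.124   0.0267]
[-60.7   7.5 155.3   0.3  34.2]
```

View pics/c4.png

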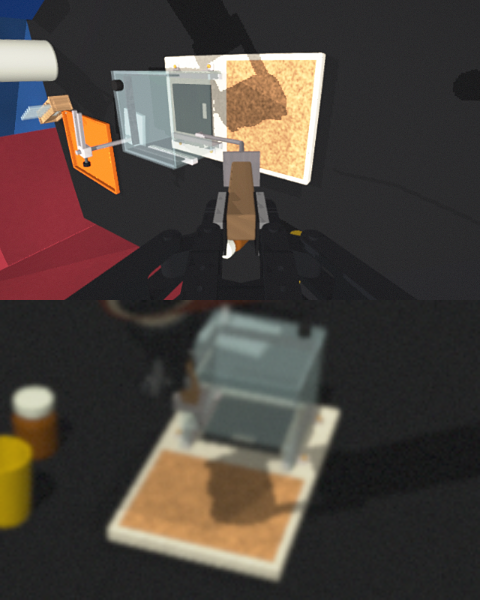

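Run:
```python
from h import *
print(tipch(),ctrl.get_obs()['dq'].round(4) if hasattr(ctrl.get_obs()['dq'],'round') else ctrl.get_obs()['dq'])
get_image('top');print(tipch())
rows(cur(),tcp_for_tip(ch(-.045,.001,.045)),n=8)
```

```text
[-60.7   7.5 155.3   0.3  34.2] [-0.0007 -0.0012 -0.0012 -0.0011  0.0002 -0.0002]
[-60.7   7.5 155.3   0.3  34.2]
8 x [0.0126, 0.0065, -0.0005, 0.0281, 0.1239, -0.1014]
```

Request:
arm_command(plan=[[[0.014,0.0065,-0.0008,0.03,0.12,-0.1,0],[0.014,0.0065,-0.0008,0.03,0.12,-0.1,0],[0.014,0.0065,-0.0008,0.03,0.12,-0.1,0],[0.014,0.0065,-0.0008,0.03,0.12,-0.1,0],[0.012,0.0065,-0.0008,0.03,0.12,-0.1,0],[0.01,0.005,-0.0008,0.03,0.12,-0.1,0],[0.005,0.003,-0.0008,0.03,0.12,-0.1,0],[0,0,0,0,0,0,0],[0,0,0,0,0,0,0],[0,0,0,0,0,0,0]]])

```text
t: 12.92
tool_pos: [0.5364, 0.1172, 0.1592]
tool_rot: [-0.372, 1.565, -0.593]
contact_force: [-0.4, -0.6, -1.0]
opening: 0.0161
```

Run:
```python
from h import *
print(tipch(),ctrl.get_obs()['contact_force'])
im=get_image('side');pts('side',['puller_tip','puller_end','slot','plate_hole']);print(tipch())
cv2.imwrite('pics/s5.png',cv2.resize(im[170:295,260:460],(800,500),interpolation=2)[:,:,::-1])
rows(cur(),tcp_for_tip(ch(-.045,.001,.037)),n=3)
B=tcp_for_tip(ch(-.045,.001,.037));rows(B,tcp_for_tip(ch(.049,.001,.037)),n=8)
```

```text
[-42.2  -4.2  52.    0.3  35.2] [-0.39684105 -0.55837988 -1.04517402]
side puller_tip 0.62 [ 0.5146 -0.0336  0.0511]
side puller_end 0.44 [ 0.518  -0.0319  0.0633]
side slot 0.73 [ 0.5083 -0.0743  0.0194]
side slot 0.72 [0.788  0.0743 0.0014]
[-42.6  -3.5  52.8   0.2  35.1]
3 x [0.0038, 0.0036, 0.0013, 0.0523, -0.0709, 0.0303]
8 x [0.0067, -0.0096, -0.0, -0.0, 0.0, -0.0]
```

View pics/s5.png

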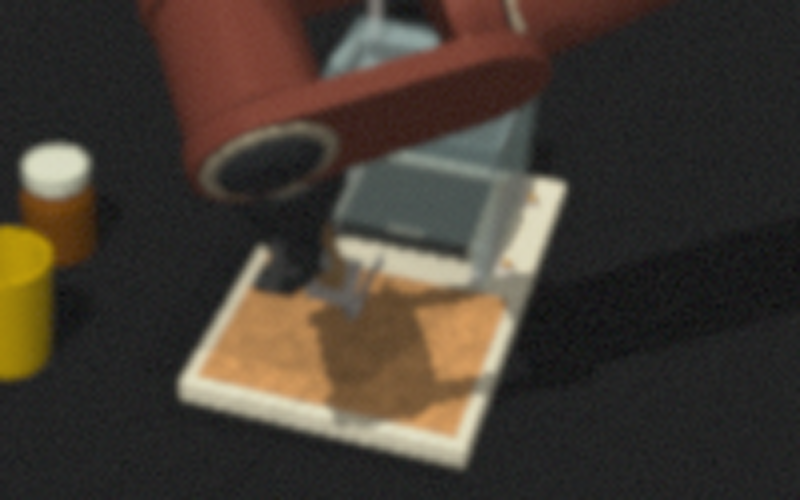

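Request:
arm_command(plan=[[[0.0038,0.0036,0.0013,0.05,-0.07,0.03,0],[0.0038,0.0036,0.0013,0.05,-0.07,0.03,0],[0.0038,0.0036,0.0013,0.05,-0.07,0.03,0],[0,0,0,0,0,0,0],[0,0,0,0,0,0,0]]])

```text
t: 13.58
tool_pos: [0.5425, 0.1198, 0.1445]
tool_rot: [-0.367, 1.556, -0.591]
contact_force: [-0.1, -0.5, -2.0]
opening: 0.0165
```

Run:
```python
from h import *
print(tipch(),ctrl.get_obs()['contact_force'])
rows(cur(),tcp_for_tip(ch(-.01,.001,.037)),n=4)
rows(cur(),tcp_for_tip(ch(.049,.001,.037)),n=10)
```

```text
[-46.1   2.5  36.6  -0.1  34.9] [-0.0684546  -0.47211541 -1.9726004 ]
4 x [0.0051, -0.0074, -0.0003, -0.0218, 0.0398, -0.0253]
10 x [0.0054, -0.0078, -0.0001, -0.0087, 0.0159, -0.0101]
```

Straight in at low speed, in two halves with a check.

Request:
arm_command(plan=[[[0.0054,-0.0078,-0.0002,0,0,0,0],[0.0054,-0.0078,-0.0002,0,0,0,0],[0.0054,-0.0078,-0.0002,0,0,0,0],[0.0054,-0.0078,-0.0002,0,0,0,0],[0,0,0,0,0,0,0],[0,0,0,0,0,0,0]]])

```text
t: 14.08
tool_pos: [0.5349, 0.0774, 0.1446]
tool_rot: [-0.367, 1.557, -0.593]
contact_force: [-0.6, -0.5, -1.3]
opening: 0.0164
```

Run:
```python
from h import *
print(tipch(),ctrl.get_obs()['contact_force'])
rows(cur(),tcp_for_tip(ch(.049,.001,.037)),n=6)
```

```text
[-3.   1.  36.8 -0.1 35. ] [-0.62520863 -0.45066633 -1.32071085]
6 x [0.0049, -0.0071, 0.0, -0.02, 0.016, -0.0059]
```

Request:
arm_command(plan=[[[0.0049,-0.0071,0,0,0,0,0],[0.0049,-0.0071,0,0,0,0,0],[0.0049,-0.0071,0,0,0,0,0],[0.0049,-0.0071,0,0,0,0,0],[0.0049,-0.0071,0,0,0,0,0],[0.002,-0.003,0,0,0,0,0],[0,0,0,0,0,0,0],[0,0,0,0,0,0,0]]])

```text
t: 14.75
tool_pos: [0.5272, 0.0255, 0.1455]
tool_rot: [-0.365, 1.556, -0.594]
contact_force: [0.7, 0.5, -1.4]
opening: 0.0162
```

Run:
```python
from h import *
print(tipch(),ctrl.get_obs()['contact_force'])
T=c2w('wrist');w=get_image('wrist');pts('wrist',['puller_tip','puller_end','plate_hole','slot','plate'],T)
im=get_image('side');pts('side',['puller_tip','puller_end','slot','plate_hole','plate'])
cv2.imwrite('pics/s6.png',np.hstack([cv2.resize(im[160:260,300:420],(400,333),interpolation=2),cv2.resize(w[60:260,140:380],(400,333),interpolation=2)])[:,:,::-1])
```

```text
[49.5  0.9 37.7 -0.3 34.9] [ 0.69770972  0.46565949 -1.41443108]
wrist plate_hole 0.61 [ 0.5102 -0.0746  0.0205]
wrist slot 0.69 [ 0.5143 -0.0766  0.0187]
side puller_end 0.55 [ 0.5062 -0.122   0.0249]
side slot 0.76 [ 0.5112 -0.0724  0.0187]
side plate_hole 0.38 [ 0.5057 -0.1226  0.0265]
side plate 0.64 [ 0.5042 -0.1582  0.0231]
```

View pics/s6.png

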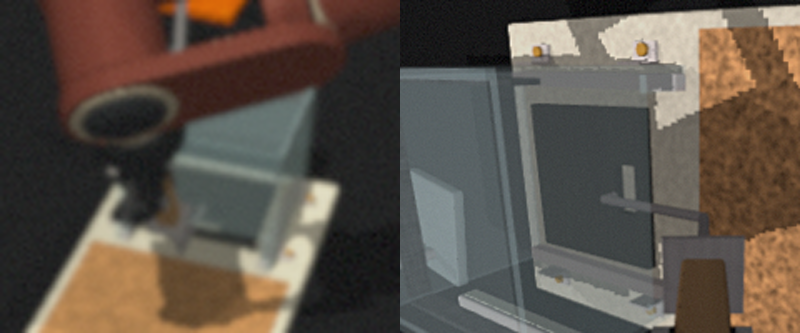

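```bash
cat >> h.py <<'E'
def ray(n,p,z,T=None):
    c=calibration(n);T=c2w(n) if T is None else T
    u0=(np.atleast_2d(p).astype(float)-[c['cx'],c['cy']])/[c['fx'],c['fy']]; u=u0.copy()
    for _ in range(5): u=u0/(1+c['k1']*(u**2).sum(1,keepdims=True))
    d=np.c_[u,np.ones(len(u))]@T[:3,:3].T; P=T[:3,3]+d*((z-T[2,3])/d[:,2])[:,None]
    return np.c_[(P-O)@X,(P-O)@Y].round(4)
E
python3 - <<'E'
from h import *
f=lambda a,b:[140+(a-400)/1.667,60+b/1.667]
print('hole corners',ray('wrist',[f(624,165),f(634,165),f(636,212),f(626,212)],.028))
print('plate corners',ray('wrist',[f(533,105),f(650,108),f(653,267),f(543,241)],.028))
print('tip',ray('wrist',[f(601,196),f(605,199)],.046))
print('board corner',ray('wrist',[f(510,25)],.02),tipch())
E
```

```text
hole corners [[ 0.0453 -0.0191]
 [ 0.0363 -0.0201]
 [ 0.0364  0.0122]
 [ 0.0457  0.0137]]
plate corners [[ 0.1349 -0.0549]
 [ 0.0209 -0.0575]
 [ 0.023   0.0494]
 [ 0.1398  0.0531]]
tip [[ 0.0505 -0.0008]
 [ 0.0469  0.0008]]
board corner [[ 0.1635 -0.1123]] [49.1  1.1 37.7 -0.2 35. ]
```

Run:
```python
from h import *
rows(cur(),tcp_for_tip(ch(.0460,-.001,.031)),n=3)
rows(tcp_for_tip(ch(.0460,-.001,.031)),tcp_for_tip(ch(.0460,-.001,.0240)),n=3)
```

```text
3 x [0.0012, 0.0022, -0.0006, -0.0556, 0.0392, -0.0153]
3 x [0.0019, 0.0013, -0.0, -0.0, 0.0, -0.0]
```

Request:
arm_command(plan=[[[0.0012,0.0022,-0.0006,0,0,0,0],[0.0012,0.0022,-0.0006,0,0,0,0],[0.0012,0.0022,-0.0006,0,0,0,0],[0,0,0,0,0,0,0],[0,0,0,0,0,0,0]]])

```text
t: 15.77
tool_pos: [0.5258, 0.03, 0.1377]
tool_rot: [-0.366, 1.556, -0.593]
contact_force: [-0.6, 0.5, -1.4]
opening: 0.0163
```

Run:
```python
from h import *
print(tipch(),ctrl.get_obs()['contact_force'])
rows(cur(),tcp_for_tip(ch(.0460,-.001,.0240)),n=4)
```

```text
[45.3 -1.1 30.  -0.2 35. ] [-0.60239475  0.45119823 -1.38117684]
4 x [0.0013, 0.0007, 0.0001, -0.0368, 0.0262, -0.0117]
```

Request:
arm_command(plan=[[[0.0013,0.0007,0,0,0,0,0],[0.0013,0.0007,0,0,0,0,0],[0.0013,0.0007,0,0,0,0,0],[0.001,0.0007,0,0,0,0,0],[0,0,0,0,0,0,0],[0,0,0,0,0,0,0]]])

```text
t: 16.27
tool_pos: [0.5257, 0.0293, 0.1313]
tool_rot: [-0.367, 1.557, -0.593]
contact_force: [0.1, 0.2, -1.4]
opening: 0.016
```

Run:
```python
from h import *
print(tipch(),ctrl.get_obs()['contact_force'])
rows(cur(),tcp_for_tip(ch(.020,-.001,.0240)),n=5)
```

```text
[45.9 -1.1 23.6 -0.2 35. ] [ 0.10109696  0.20259299 -1.36800754]
5 x [-0.003, 0.0042, 0.0001, -0.0284, 0.0186, -0.0073]
```

Request:
arm_command(plan=[[[-0.003,0.0042,0,0,0,0,0],[-0.003,0.0042,0,0,0,0,0],[-0.003,0.0042,0,0,0,0,0],[-0.003,0.0042,0,0,0,0,0],[-0.003,0.0042,0,0,0,0,0]]])

```text
t: 16.68
tool_pos: [0.5291, 0.0558, 0.1313]
tool_rot: [-0.367, 1.558, -0.596]
contact_force: [0.1, -0.7, -1.6]
opening: 0.0164
```

Run:
```python
from h import *
print(tipch(),ctrl.get_obs()['contact_force'])
im=get_image('wrist');get_image('side');pts('side',['plate','plate_hole','puller_tip'])
cv2.imwrite('pics/w7.png',cv2.resize(im[60:260,140:460],(640,400),interpolation=2)[:,:,::-1])
```

```text
[19.5 -1.9 23.8 -0.2 35.1] [ 0.10119076 -0.7220586  -1.64230039]
side plate 0.63 [ 0.5062 -0.1346  0.0236]
side plate_hole 0.71 [ 0.5078 -0.1008  0.0247]
side plate_hole 0.33 [ 0.5068 -0.1366  0.0217]
side puller_tip 0.64 [ 0.5081 -0.0915  0.0268]
side puller_tip 0.33 [ 0.5103 -0.0955  0.0346]
```

View pics/w7.png

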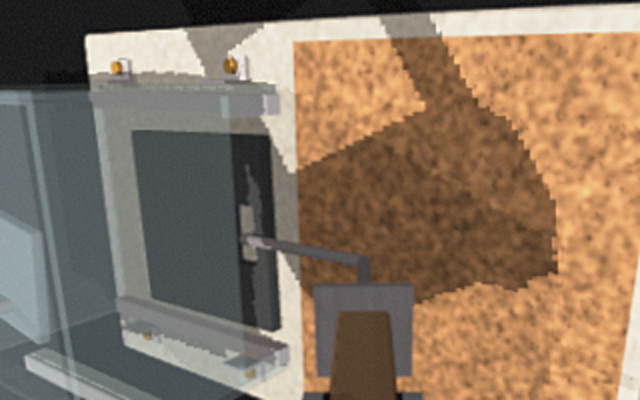

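Request:
arm_command(plan=[[[-0.0036,0.0053,0.0001,0,0,0,0],[-0.0036,0.0053,0.0001,0,0,0,0],[-0.0036,0.0053,0.0001,0,0,0,0],[-0.0036,0.0053,0.0001,0,0,0,0],[-0.0036,0.0053,0.0001,0,0,0,0],[-0.0036,0.0053,0.0001,0,0,0,0],[-0.0036,0.0053,0.0001,0,0,0,0],[-0.0036,0.0053,0.0001,0,0,0,0],[-0.0036,0.0053,0.0001,0,0,0,0],[-0.0036,0.0053,0.0001,0,0,0,0],[-0.0036,0.0053,0.0001,0,0,0,0],[-0.0036,0.0053,0.0001,0,0,0,0]]])

```text
t: 17.93
tool_pos: [0.5425, 0.1366, 0.1306]
tool_rot: [-0.37, 1.558, -0.601]
contact_force: [0.3, -2.4, -0.5]
opening: 0.0165
```

Run:
```python
from h import *
print(tipch(),ctrl.get_obs()['contact_force'])
get_image('side');pts('side',['plate','plate_hole'])
rows(cur(),tcp_for_tip(ch(-.135,-.001,.0240)),n=12)
```

```text
[-61.8  -0.7  23.9  -0.3  35.4] [ 0.31970105 -2.41969138 -0.48668412]
side plate 0.79 [ 0.5171 -0.0529  0.0265]
side plate_hole 0.67 [ 0.519  -0.0222  0.0246]
12 x [-0.0035, 0.0048, -0.0001, -0.0196, -0.0027, 0.023]
```

Request:
arm_command(plan=[[[-0.0035,0.0048,0,-0.02,0,0.02,0],[-0.0035,0.0048,0,-0.02,0,0.02,0],[-0.0035,0.0048,0,-0.02,0,0.02,0],[-0.0035,0.0048,0,-0.02,0,0.02,0],[-0.0035,0.0048,0,-0.02,0,0.02,0],[-0.0035,0.0048,0,-0.02,0,0.02,0],[-0.0035,0.0048,0,-0.02,0,0.02,0],[-0.0035,0.0048,0,-0.02,0,0.02,0],[-0.0035,0.0048,0,-0.02,0,0.02,0],[-0.003,0.0042,0,0,0,0,0],[-0.002,0.0028,0,0,0,0,0],[-0.001,0.0014,0,0,0,0,0],[0,0,0,0,0,0,0]]])

```text
t: 19.17
tool_pos: [0.5527, 0.2064, 0.1307]
tool_rot: [-0.37, 1.56, -0.595]
contact_force: [-0.3, -2.4, -1.5]
opening: 0.0164
```

Run:
```python
from h import *
print(tipch(),ctrl.get_obs()['contact_force'])
T=c2w('wrist');get_image('wrist');pts('wrist',['plate','plate_hole','landing','slot'],T)
get_image('side');pts('side',['plate','plate_hole','landing','slot'])
get_image('top');pts('top',['plate','plate_hole','landing','slot'])
rows(cur(),tcp_for_tip(ch(-.135,-.001,.0240)),n=2)
```

```text
[-132.8   -0.7   23.4   -0.    35.1] [-0.34532643 -2.3561519  -1.54870593]
wrist plate 0.62 [0.5243 0.0168 0.0245]
wrist plate 0.6 [ 7.862e-01  7.200e-02 -4.000e-04]
wrist plate_hole 0.57 [0.5289 0.0514 0.0256]
wrist slot 0.76 [ 0.5113 -0.0727  0.0169]
wrist slot 0.72 [0.5315 0.0519 0.0246]
side plate 0.39 [ 0.7888 -0.0699  0.0029]
side plate 0.34 [ 0.5145  0.3995 -0.0011]
side plate_hole 0.62 [0.5323 0.0499 0.0268]
side landing 0.98 [0.5271 0.0245 0.021 ]
side landing 0.65 [0.5325 0.0482 0.0267]
side slot 0.84 [ 0.512  -0.0716  0.0172]
top plate 0.66 [0.5271 0.0156 0.0198]
top plate_hole 0.58 [0.5347 0.0489 0.0261]
top slot 0.69 [ 0.5108 -0.0759  0.0246]
top slot 0.21 [ 0.7896 -0.069  -0.0025]
2 x [-0.001, 0.0007, -0.0003, -0.0233, -0.0575, 0.0639]
```

Request:
arm_command(plan=[[[0.0014,-0.002,0,0,0,0,0],[0.0014,-0.002,0,0,0,0,0],[0,0,0,0,0,0,0],[-0.004,-0.0029,0,0,0,0,0],[-0.004,-0.0029,0,0,0,0,0],[-0.004,-0.0029,0,0,0,0,0],[-0.004,-0.0029,0,0,0,0,0],[-0.008,-0.0057,0,0,0,0,0],[-0.012,-0.0086,0,0,0,0,0],[-0.02,-0.014,0,0,0,0,0],[-0.02,-0.014,0,0,0,0,0],[-0.02,-0.014,0,0,0,0,0],[0,0,0,0,0,0,0]]])

```text
t: 21.0
tool_pos: [0.5515, 0.2, 0.26]
tool_rot: [-0.369, 1.56, -0.596]
contact_force: [-0.1, 0.6, 0.2]
opening: 0.0164
```

Run:
```python
from h import *
print(tipch(),ctrl.get_obs()['contact_force'])
T=c2w('wrist');get_image('wrist');pts('wrist',['plate','plate_hole','puller','puller_tip'],T)
t=get_image('top');pts('top',['plate','plate_hole','puller','puller_tip'])
get_image('side');pts('side',['plate','plate_hole','puller','puller_tip'])
cv2.imwrite('pics/t8.png',cv2.resize(t[190:310,240:420],(600,400),interpolation=2)[:,:,::-1])
A=cur()
# return poses; fork release pose
G=pose([.5005,-.4185,.2009],toolR(65.5)); d=np.array([-.94,.342,0])
G1=G.copy();G1[2,3]+=.009;G2=G1.copy();G2[:3,3]+=.085*d
B=pose([.50,-.05,.43],toolR(65.5));C=G2.copy();C[2,3]=.33
M=pose([.53,.16,.40],A[:3,:3])
rows(A,M);rows(M,B);rows(B,C);rows(C,G2)
```

```text
[-1.263e+02 -1.000e+00  1.527e+02 -1.000e-01  3.510e+01] [-0.06550602  0.55112695  0.15694831]
wrist plate 0.88 [0.5223 0.0141 0.0212]
wrist plate_hole 0.8 [0.5306 0.0468 0.023 ]
wrist plate_hole 0.52 [ 0.502  -0.4142  0.1677]
wrist puller 0.84 [0.5461 0.1783 0.2299]
wrist puller_tip 0.7 [0.5291 0.0518 0.1531]
wrist puller_tip 0.18 [0.5513 0.2079 0.276 ]
top plate 0.63 [0.5239 0.0262 0.0216]
top plate_hole 0.74 [0.5319 0.0483 0.0265]
top puller 0.85 [0.5466 0.1805 0.2231]
top puller_tip 0.66 [0.5259 0.0522 0.1441]
side plate 0.86 [0.5306 0.0152 0.024 ]
side plate 0.24 [ 0.5087 -0.0728  0.006 ]
side plate_hole 0.92 [0.5303 0.0502 0.0254]
side puller 0.66 [0.5412 0.1805 0.2274]
side puller 0.17 [0.5298 0.0164 0.0215]
side puller_tip 0.59 [0.5276 0.0501 0.1444]
5 x [-0.0193, -0.0239, -0.003, -0.0, -0.0, -0.0]
7 x [0.0066, -0.0302, 0.0039, 2.2363, 0.6219, 5.0419]
11 x [0.0091, -0.0311, 0.0062, -0.0, 0.0, 0.0]
4 x [0.03, 0.0, 0.0, -0.0, 0.0, 0.0]
```

View pics/t8.png

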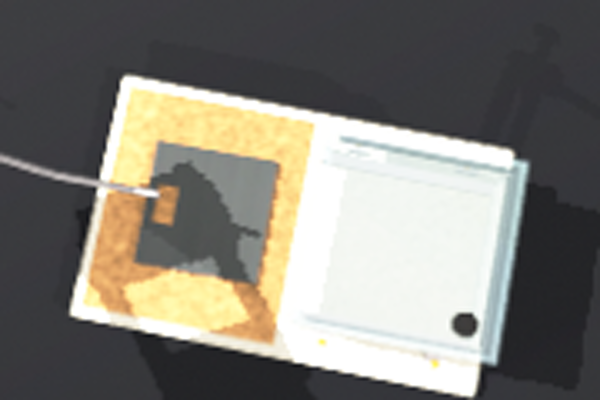

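Request:
arm_command(plan=[[[-0.019,-0.024,-0.003,0,0,0,0],[-0.019,-0.024,-0.003,0,0,0,0],[-0.019,-0.024,-0.003,0,0,0,0],[-0.019,-0.024,-0.003,0,0,0,0],[-0.019,-0.024,-0.003,0,0,0,0],[0.0066,-0.03,0.004,2.2,0.6,5,0],[0.0066,-0.03,0.004,2.2,0.6,5,0],[0.0066,-0.03,0.004,2.2,0.6,5,0],[0.0066,-0.03,0.004,2.2,0.6,5,0],[0.0066,-0.03,0.004,2.2,0.6,5,0],[0.0066,-0.03,0.004,2.2,0.6,5,0],[0.0066,-0.03,0.004,2.2,0.6,5,0],[0,0,0,0,0,0,0]]])

```text
t: 22.83
tool_pos: [0.4988, -0.0595, 0.4361]
tool_rot: [0.345, 1.537, -0.33]
contact_force: [0.1, -0.2, -1.4]
opening: 0.0163
```

```bash
cat >> h.py <<'E'
G=pose([.5005,-.4185,.2009],toolR(65.5)); _d=np.array([-.94,.342,0])
G1=G.copy();G1[2,3]+=.009;G2=G1.copy();G2[:3,3]+=.085*_d
E
python3 - <<'E'
from h import *
A=cur();print(A.round(3).tolist());C=G2.copy();C[2,3]=.36
rows(A,C,n=13);rows(C,G2,n=6)
E
```

```text
[[0.009, 0.417, 0.909, 0.499], [0.008, 0.909, -0.417, -0.059], [-1.0, 0.011, 0.005, 0.436], [0.0, 0.0, 0.0, 1.0]]
13 x [0.0057, -0.0256, 0.0051, -0.012, 0.0231, -0.047]
6 x [0.025, 0.0, 0.0, -0.0, 0.0, 0.0]
```

Request:
arm_command(plan=[[[0.0057,-0.0256,0.0051,0,0.02,-0.05,0],[0.0057,-0.0256,0.0051,0,0.02,-0.05,0],[0.0057,-0.0256,0.0051,0,0.02,-0.05,0],[0.0057,-0.0256,0.0051,0,0.02,-0.05,0],[0.0057,-0.0256,0.0051,0,0.02,-0.05,0],[0.0057,-0.0256,0.0051,0,0.02,-0.05,0],[0.0057,-0.0256,0.0051,0,0.02,-0.05,0],[0.0057,-0.0256,0.0051,0,0.02,-0.05,0],[0.0057,-0.0256,0.0051,0,0.02,-0.05,0],[0.0057,-0.0256,0.0051,0,0.02,-0.05,0],[0.0057,-0.0256,0.0051,0,0.02,-0.05,0],[0.004,-0.018,0.003,0,0,0,0],[0.002,-0.009,0.001,0,0,0,0],[0,0,0,0,0,0,0]]])

```text
t: 24.0
tool_pos: [0.4118, -0.3836, 0.3655]
tool_rot: [0.34, 1.549, -0.354]
contact_force: [-0.5, 0.2, -1.6]
opening: 0.0163
```

Run:
```python
from h import *
A=cur();print(A.round(3).tolist());rows(A,G2,n=8)
T=c2w('wrist');get_image('wrist');pts('wrist',['fork','stand','puller','puller_tip'],T);rows(cur(),G2,n=8)
```

```text
[[-0.007, 0.428, 0.904, 0.412], [-0.007, 0.904, -0.428, -0.384], [-1.0, -0.009, -0.004, 0.365], [0.0, 0.0, 0.0, 1.0]]
8 x [0.0194, -0.0001, 0.0014, -0.1036, -0.0274, 0.0668]
wrist fork 0.89 [ 0.5034 -0.4146  0.1671]
wrist fork 0.73 [0.5282 0.0508 0.0234]
wrist stand 0.73 [ 0.4965 -0.4185 -0.0023]
wrist puller 0.73 [ 0.4119 -0.3888  0.3315]
wrist puller_tip 0.86 [ 0.3846 -0.4378  0.1962]
8 x [0.0197, -0.0004, 0.0012, -0.0776, -0.0034, 0.069]
```

Request:
arm_command(plan=[[[0.0197,-0.0004,0.0012,-0.08,0,0.07,0],[0.0197,-0.0004,0.0012,-0.08,0,0.07,0],[0.0197,-0.0004,0.0012,-0.08,0,0.07,0],[0.0197,-0.0004,0.0012,-0.08,0,0.07,0],[0.0197,-0.0004,0.0012,-0.08,0,0.07,0],[0.0197,-0.0004,0.0012,-0.08,0,0.07,0],[0.012,0,0.001,-0.08,0,0.07,0],[0.006,0,0,0,0,0,0],[0,0,0,0,0,0,0],[0,0,0,0,0,0,0]]])

```text
t: 25.08
tool_pos: [0.4268, -0.3822, 0.2358]
tool_rot: [0.317, 1.533, -0.332]
contact_force: [-0.3, 0.8, -1.1]
opening: 0.0157
```

Run:
```python
from h import *
A=cur();print(A.round(4).tolist());rows(A,G2,n=2)
H=G1.copy();H[:3,3]+=.04*_d
rows(G2,H,n=4);rows(H,G1,n=5)
```

```text
[[0.0104, 0.4027, 0.9153, 0.4268], [-0.0122, 0.9153, -0.4026, -0.3822], [-0.9999, -0.0069, 0.0145, 0.2358], [0.0, 0.0, 0.0, 1.0]]
2 x [0.013, -0.0045, -0.0015, 0.3762, 0.4156, 0.1957]Traceback (most recent call last):
  File "<stdin>", line 3, in <module>
NameError: name '_d' is not defined. Did you mean: 'id'?
```

Request:
arm_command(plan=[[[0.0065,-0.0022,-0.0008,0.2,0.2,0.1,0],[0.0065,-0.0022,-0.0008,0.2,0.2,0.1,0],[0.0065,-0.0022,-0.0008,0.2,0.2,0.1,0],[0.005,-0.002,-0.0005,0.1,0.2,0.1,0],[0,0,0,0,0,0,0],[0,0,0,0,0,0,0]]])

```text
t: 25.58
tool_pos: [0.4217, -0.3917, 0.2141]
tool_rot: [0.332, 1.539, -0.339]
contact_force: [0.0, -0.2, -1.2]
opening: 0.0164
```

```bash
sed -i 's/\b_d\b/dd/g' h.py
python3 - <<'E'
from h import *
A=cur();print(A.round(4).tolist());rows(A,G2,n=2)
H=G1.copy();H[:3,3]+=.045*dd
rows(A,H,n=4);rows(H,G1,n=5)
E
```

```text
[[0.0045, 0.4151, 0.9097, 0.4217], [-0.0051, 0.9097, -0.4151, -0.3917], [-1.0, -0.0027, 0.0062, 0.2141], [0.0, 0.0, 0.0, 1.0]]
2 x [0.0021, 0.0008, -0.001, -0.0141, 0.1771, 0.0784]
4 x [0.0011, 0.0012, 0.0095, -0.0071, 0.0885, 0.0392]
5 x [0.0, 0.0007, 0.009, -0.0, 0.0, 0.0]
```

Request:
arm_command(plan=[[[0.0008,0.0012,0.0095,0,0.09,0.04,0],[0.0008,0.0012,0.0095,0,0.09,0.04,0],[0.0008,0.0012,0.0095,0,0.09,0.04,0],[0.0008,0.0012,0.0095,0,0.09,0.04,0],[0,0,0,0,0,0,0],[0,0,0,0,0,0,0]]])

```text
t: 26.08
tool_pos: [0.4634, -0.405, 0.2113]
tool_rot: [0.335, 1.543, -0.336]
contact_force: [-0.4, -1.0, -1.0]
opening: 0.0165
```

Run:
```python
from h import *
A=cur();print(A.round(4).tolist(),ctrl.get_obs()['contact_force']);rows(A,G1,n=5)
```

```text
[[0.0011, 0.415, 0.9098, 0.4634], [-0.0004, 0.9098, -0.415, -0.405], [-1.0, 0.0001, 0.0012, 0.2113], [0.0, 0.0, 0.0, 1.0]] [-0.4080342  -1.01566412 -0.96956253]
5 x [0.0003, 0.0006, 0.0079, -0.0043, 0.0134, -0.0007]
```

Request:
arm_command(plan=[[[0.0002,0.0006,0.008,0,0,0,0],[0.0002,0.0006,0.008,0,0,0,0],[0.0002,0.0006,0.008,0,0,0,0],[0.0002,0.0006,0.008,0,0,0,0],[0,0.0006,0.006,0,0,0,0],[0,0,0,0,0,0,0],[0,0,0,0,0,0,0]]])

```text
t: 26.67
tool_pos: [0.5038, -0.4194, 0.2102]
tool_rot: [0.335, 1.544, -0.335]
contact_force: [-0.9, 0.4, -1.4]
opening: 0.0163
```

Run:
```python
from h import *
A=cur();print(A.round(4).tolist(),ctrl.get_obs()['contact_force']);rows(A,G,n=4)
T=c2w('wrist');im=save('wrist','w9.png');pts('wrist',['fork','stand','puller','puller_tip'],T)
get_image('top');pts('top',['fork','puller']);get_image('side');pts('side',['fork','puller'])
cv2.imwrite('pics/w9c.png',cv2.resize(im[140:340,220:460],(720,600),interpolation=2)[:,:,::-1])
```

```text
[[0.0009, 0.4145, 0.91, 0.5038], [-0.0003, 0.91, -0.4145, -0.4194], [-1.0, 0.0001, 0.001, 0.2102], [0.0, 0.0, 0.0, 1.0]] [-0.94044753  0.40219857 -1.39979322]
4 x [0.0023, -0.0001, -0.0008, 0.0028, 0.0142, -0.0012]
wrist fork 0.86 [ 0.5016 -0.4164  0.164 ]
wrist fork 0.23 [ 0.5111 -0.0709  0.0025]
wrist stand 0.95 [ 0.4965 -0.4193  0.0008]
wrist puller 0.76 [ 0.5014 -0.4216  0.1737]
wrist puller 0.71 [ 0.4749 -0.4776  0.0436]
wrist puller_tip 0.85 [ 0.4809 -0.4722  0.0396]
top fork 0.55 [ 0.4996 -0.4203  0.1618]
top puller 0.44 [ 0.5048 -0.4219  0.1761]
side fork 0.6 [ 0.5028 -0.4152  0.1667]
side fork 0.5 [ 0.4956 -0.4169  0.179 ]
side puller 0.5 [ 0.5016 -0.4175  0.1787]
```

View pics/w9c.png

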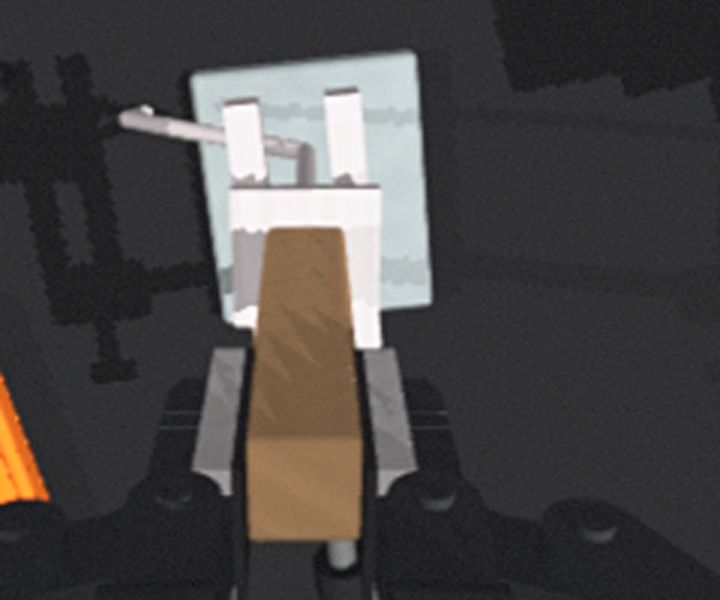

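Request:
arm_command(plan=[[[0.0023,0,-0.0008,0,0,0,0],[0.0023,0,-0.0008,0,0,0,0],[0.0023,0,-0.0008,0,0,0,0],[0.0015,0,-0.0005,0,0,0,0],[0,0,0,0,0,0,0],[0,0,0,0,0,0,0]]])

```text
t: 27.72
tool_pos: [0.5001, -0.4178, 0.2008]
tool_rot: [0.336, 1.544, -0.336]
contact_force: [0.1, -0.2, -1.1]
opening: 0.0165
```

Run:
```python
from h import *
A=cur();print(A.round(4).tolist(),ctrl.get_obs()['contact_force']);rows(A,G,n=1)
```

```text
[[0.0009, 0.415, 0.9098, 0.5001], [-0.0002, 0.9098, -0.415, -0.4178], [-1.0, 0.0002, 0.0009, 0.2008], [0.0, 0.0, 0.0, 1.0]] [ 0.08525365 -0.15450871 -1.09709172]
1 x [-0.0001, -0.0005, 0.0007, -0.0173, 0.0505, -0.0109]
```

Request:
arm_command(plan=[[[0.0003,0,0,0,0,0,0],[0,0,0,0,0,0,0.022],[0,0,0,0,0,0,0.028],[0,0,0,0,0,0,0.04],[0,0,0,0,0,0,0.06],[0,0,0,0,0,0,0.08],[0,0,0,0,0,0,0.0854],[0,0,0,0,0,0,0.0854],[0,0,0,0,0,0,0.0854]]], squeeze=20)

```text
t: 28.47
tool_pos: [0.501, -0.4187, 0.2028]
tool_rot: [0.334, 1.541, -0.337]
contact_force: [0.8, -0.4, 0.4]
opening: 0.0853
```

Request:
arm_command(plan=[[[-0.005,0,0,0,0,0,0.0854],[-0.015,0,0,0,0,0,0.0854],[-0.02,0,0,0,0,0,0.0854],[-0.02,0,0,0,0,0,0.0854],[-0.02,0,0,0,0,0,0.0854],[-0.02,0,0,0,0,0,0.0854],[-0.02,0,0,0,0,0,0.0854],[-0.02,0,0,0,0,0,0.0854],[-0.01,0,0,0,0,0,0.0854],[0,0,0,0,0,0,0.0854],[0,0,0,0,0,0,0.0854],[0,0,0,0,0,0,0.0854]]])

```text
t: 29.47
tool_pos: [0.5002, -0.4179, 0.3706]
tool_rot: [0.33, 1.535, -0.34]
contact_force: [-0.6, 0.3, 0.3]
opening: 0.0852
```

Run:
```python
from h import *
o=ctrl.get_obs();print(o['t'],o['tool_pos'],o['opening'],o['contact_force'])
T=c2w('wrist');w=get_image('wrist');pts('wrist',['fork','puller','puller_grip','puller_tip','plate','landing'],T)
t=get_image('top');pts('top',['fork','puller','puller_grip','puller_tip','plate','landing','flask','tumbler','jar'])
s=get_image('side');pts('side',['plate','landing','puller','puller_grip','flask','tumbler','jar'])
cv2.imwrite('pics/f.png',np.vstack([cv2.resize(w,(480,300)),cv2.resize(t[160:310,220:460],(480,300))])[:,:,::-1])
```

```text
29.4667 [ 0.50015721 -0.4178801   0.37058377] 0.08524160908930908 [-0.55381377  0.28927457  0.30415291]
wrist fork 0.65 [ 0.5038 -0.4148  0.1658]
wrist puller 0.86 [ 0.4996 -0.422   0.1661]
wrist puller 0.42 [ 0.5006 -0.4142  0.169 ]
wrist puller_grip 0.86 [ 0.4999 -0.4179  0.2207]
wrist puller_tip 0.84 [ 0.4766 -0.4714  0.03  ]
wrist plate 0.85 [0.5224 0.0172 0.025 ]
top fork 0.78 [ 0.4967 -0.4178  0.1613]
top puller 0.66 [ 0.4987 -0.4206  0.1659]
top puller_tip 0.87 [ 0.4801 -0.4697  0.0309]
top plate 0.85 [0.5258 0.0142 0.0205]
top landing 0.63 [0.5285 0.0237 0.0234]
top landing 0.38 [ 0.4971 -0.4169  0.2183]
top flask 0.74 [ 0.5133  0.4015 -0.0015]
top tumbler 0.91 [ 0.7864  0.0754 -0.0043]
top jar 0.84 [ 0.7939 -0.0708 -0.0011]
side plate 0.83 [0.5297 0.0158 0.0225]
side landing 0.89 [0.5259 0.0226 0.0245]
side landing 0.19 [ 0.4778 -0.4744  0.0286]
side puller 0.75 [ 0.4945 -0.4178  0.1689]
side puller 0.7 [0.525  0.0256 0.0261]
side flask 0.65 [ 5.144e-01  3.974e-01 -1.000e-04]
side tumbler 0.65 [7.878e-01 7.760e-02 2.000e-04]
side jar 0.82 [ 0.7886 -0.0687  0.0014]
side jar 0.24 [ 0.4973 -0.4149  0.1682]
```

View pics/f.png

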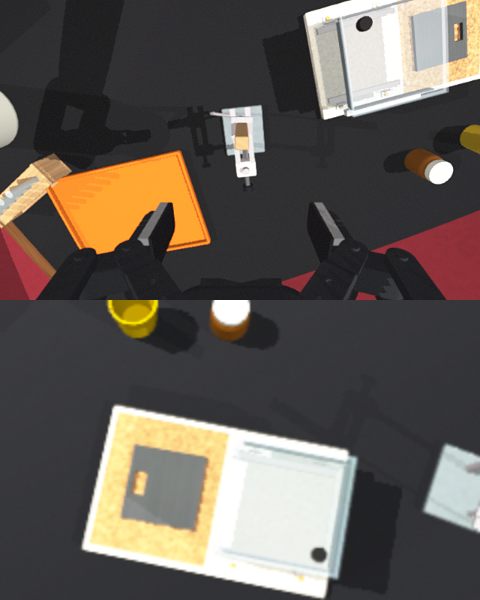

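Everything is in place: the plate lies square on the cork, the puller hangs upright in the fork, and the bystanders have not moved. Handing in.

```bash
python3 -c "
from station import finish_job; print(finish_job())"
```

```text
the job is handed in; nothing more can be done
None
```

I took the puller off its fork, entered the slot with the foot level, and hooked the plate's pull hole. I drew the plate about 170 mm out onto the cork, then hung the puller back and released it. The job was handed in at about 30 s of the 64 s allowed; it reports no verdict.

**Last checks:**
- **Plate:** it lies square on the cork, wholly clear of the hood. Its centre is about 7 mm from the landing's middle, on the hood side, which is well inside the 30 mm allowed.
- **Puller:** it hangs between the prongs with its guard at a height of about 0.166 m, upright and at the same spot as before.
- **Bystanders:** flask, tumbler and jar read within about 5 mm of where they started, which is as close as the networks can measure.
- **Gripper:** it is open and clear above the stand. I saw no sign of it touching the plate; the highest reading I took at the ends of moves and checks was about 3 N.

**Disagreements:** the networks differed by 3–8 mm on the plate and puller positions, and now and then gave one thing's name to another. Those false hits did not match the pictures, so I ignored them.

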